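# Clip a battery pack into a spring-contact charging cradle

### The arm

A 7-joint arm with a two-finger parallel gripper is mounted at the origin on a cart in front of the work surface, level with it; the furniture and walls round the work are solid. World frame = base frame: x ahead of the robot, y to its left, z up, the work surface at z = 0. Lengths are in mm, angles in rad, forces in N, time in s.
With the tool pointing down it reaches from about 400 to 750 mm from the base axis. Payload 19.5 kg.
Tool frame: the origin (TCP) lies midway between the tips of the shut fingers; the grasp point (between the pads) lies 19 mm behind it (r.grasp_offset is the distance from the TCP to the grasp point, in mm); z points along the fingers, y is the direction in which the jaws open and shut (so a half turn about z gives the same grasp; the last joint's range is limited). The gripper opens to 85 mm and grips with 20 to 120 N. Pads are 22 mm wide; open, the fingers measure 114 mm over their backs; the gripper's body (76 mm by 85 mm) begins 54 mm behind the grasp point. The pads swing forward as they close: fully open they stand 13 mm farther back than shut.
Start: joints at [1.108, 0.707, -0.028, 1.485, 0.022, 0.951, -0.075], TCP at [234.872, -524.814, 231.268] pointing down, gripper open.
Joint ranges: [-2.71, 2.71], [-0.32, 2.16], [-1.57, 1.52], [0, 2.45], [-1.46, 4.6], [0, 2.02], [-2.83, 2.83]. Speed limits (rad/s): [1.89, 1.89, 2.57, 2.57, 3.01, 3.01, 3.01].

### API

Orientations are given as a unit quaternion [x, y, z, w].
In Python, from workcell import r gives the robot as it stands.
- The arm moves only by the tool drive_tool, never from a script. Its argument "steps" is a list of rows, each an object with "linear": the shift along the tool's x, y, z in m, a list of three; "yaw": the turn about the tool's z in rad. A call has 1 to 20 rows; each row is the pose to reach, as a shift and turn from the pose measured when the call began, along the tool's axes at that moment; what a row does not reach only later rows make up. A row lasts 1/10 s, in which the tool goes at most 50 mm and 8.59 degrees, less where a joint would pass 70% of its speed; a pose out of reach is approached as far as the arm can. A call with a gripper value outside its range is refused whole. "gripper" is the opening, from 0 (shut) to 1 (fully open), set as the call begins (left out, the last holds). The fingers move at their own pace and stop on an object; "squeeze" is the grip in N (left out, the last holds). Time passes only in rows, so rows that repeat a pose let the fingers close. It gives the time, the measured TCP pose, the force and the opening at its end, in the units of the state.
- r.sense(): the state, without advancing time (a new reading comes with each control period).
- r.capture(name): name is "side" or "top" or "wrist"; returns a dict with "image" (420x560x3 uint8, blue, green, red), "mtx" (3x3 intrinsics, pixels), "R" (3x3) and "t" (3): a world point X has camera coordinates R X + t. Camera axes: x right, y down, z forward; pixel columns grow to the right and rows downward; lengths in mm; the calibration is good to about 2 mm. A picture is of the moment at which its call begins. There is no depth.
- r.finish_job(): hands the job in, once; it reports no verdict.
The state is a dict: "clock": time; "qpos": joint angles; "joint_velocities": joint speeds; "tau": joint torques, N m; "eef_pos": TCP position; "tcp_rot": TCP orientation; "ft_force": force on the tool from outside, world axes, zero at the start; "wrist_torque": the same for the moment, N m; "finger_gap": opening from 0.0 (shut) to 1.0 (fully open).
Only numpy, scipy, OpenCV 4.12 (cv2) and the standard library are available. Lean on these libraries where they do the work, as an engineer would, in place of code of your own. Each camera call takes 0.05 s, during which the arm holds its last target.

### The job

Load the loose black battery pack into the grey charging cradle: lay its end with the three brass pads against the sprung contact carriage, push the pack against the springs until its other end clears the end lip, and press that end down so that the pack lies flat on the bay floor, held between carriage and lip. Leave the other parts on the bench where they are.

Things in the scene. Friction and masses are not known exactly. Their poses are not given: they have to be found in the camera images.
- pack_center (a point): Centre of the black battery pack, a flat bar 46 x 130 x 19 mm, 0.15 to 0.3 kg, square ends, lying flat on the bench. Axes: x across its 46 mm width (grip it there), y along its 130 mm length towards its contact end (roughly away from the robot), z up.
- pack_contacts (a point): Middle of the pack's contact end, 65 mm from its centre along its y, 12 mm above its underside. Three brass pads, 6 mm wide, wrap round this end from its face on to the top. On the seated pack it lies on the carriage's face.
- cradle: Grey charging cradle 206 x 74 mm, fixed. Origin on the bench under the bay's centre; x along the bay towards the contact carriage, roughly away from the robot; y left; z up. Bay floor 8 mm above the bench. End lip at the -x end, sprung carriage at the +x end, behind it an end block x = 94 to 110 mm, 36 mm high. The base runs from x = -85 to 121 mm.
- bay_center (a point): Where the pack's centre is when seated: over the cradle's origin, 17.5 mm above the bench; axes as the cradle's. Seated, the pack lies flat, other end (tail) against the lip's inner face (x = -65 mm), contact end (x = 65 mm) pressing the carriage back 7 mm. Contact end on the floor and tail on the lip, it slopes about 0.07 rad.
- wall_top (a point): Middle of the top of the left side wall, cradle (-8, 30, 19) mm. Walls on both sides, x = -73 to 58 mm: inner faces at y = +-25 mm (2 mm free each side of the pack), flared to +-28 mm at the top, outer faces +-33 mm, top 19 mm above the bench. Only the upper 8 mm of a seated pack stands above them, so fingers gripping lower on its sides strike the walls before it is down.
- lip_top (a point): Middle of the top of the end lip, 17 mm above the bench (9 mm above the bay floor); axes as the cradle's. The lip is 8 mm thick, cradle x = -73 to -65 mm, and 66 mm wide; beyond it only the 8 mm high base, for 12 mm, then bare bench.
- contact_face (a point): Middle of the carriage's face that the pack pushes on, 20 mm above the bench; moves with the carriage; axes as the cradle's. The face is 46 mm wide and reaches from 10 to 31 mm above the bench.
- carriage (a joint): How far the carriage is pushed back along cradle +x against two coil springs, in m: 0 free (face at cradle x = 58 mm), 0.007 with a pack seated, 0.015 hard stop. Springs back when let go: 4 N at 0, 6 N at 0.007, 8.5 N at 0.015. The pack's tail clears the lip from about 0.008 on; friction on whatever pushes it can hold the tail up, so bring it down.
- fan: black laptop cooling fan 65 x 96 x 11 mm, loose bystander; origin at the centre of its underside.
- bits: driver bit tray 72 x 115 x 24 mm, loose bystander; origin at the centre of its underside.
- driver: Precision screwdriver 156 mm long, 16 mm thick, loose bystander near the front; origin at the centre of its underside.
- hdd: Grey 2.5 inch disk drive 70 x 100 x 11 mm, loose bystander in line with the pack, nearer or farther; origin at the centre of its underside.
Not all that is in view belongs to the job. There is more than one size of the cradle; the job needs the larger.

How it is judged:
By the outcome, as a careful person would: the job done as asked, in the order asked, and still so for the second after the job is handed in, with the robot touching nothing.
It also fails if it takes over 51 s, if anything falls off the work surface, if the arm or the gripper's body presses on something with over 40 N, if the wrist force passes 120 N, or if a joint passes its speed limit or range.

## Working session

There is one attempt and no reset: what is moved stays moved. The work goes in short steps, Python scripts to look and compute and a tool call to move; the robot and the scene stay as the last step left them, time stands still between calls to the robot, and variables do not carry over. Pictures are saved under pics/ and viewed, and the job is handed in when it is done.

Besides the shell and the picture viewer there is one more tool, called after "Emit:" as name(argument=value, ...) on one line, values as JSON. drive_tool: Moves the arm, as the interface text tells. Its arguments: {"type":"object","properties":{"steps":{"type":"array","items":{"type":"object","properties":{"linear":{"type":"array","items":{"type":"number"}},"yaw":{"type":"number"}}}},"gripper":{"type":"number"},"squeeze":{"type":"number"}},"required":["steps"]}

```bash
ls; mkdir -p pics; python3 - <<'E'
from workcell import r
import cv2
s=r.sense(); print({k:s[k] for k in ('clock','eef_pos','tcp_rot','finger_gap','ft_force')}, r.grasp_offset)
for n in ('top','side'):
    c=r.capture(n); cv2.imwrite(f'pics/{n}0.png',c['image']); print(n,c['mtx'].tolist() if hasattr(c['mtx'],'tolist') else c['mtx'],c['R'],c['t'])
E
```

```text
pics
{'clock': 0.0, 'eef_pos': array([ 234.78057276, -524.56724363,  230.80951943]), 'tcp_rot': array([ 9.77946985e-01,  2.08852452e-01, -1.37301158e-04, -5.73483974e-04]), 'finger_gap': 0.998509836044548, 'ft_force': array([-0.98528076, -0.23172532,  0.06293068])} 18.700000000000003
top [[545.8201037886446, 0.0, 291.55362423060853], [0.0, 545.8201037886446, 205.34271976864432], [0.0, 0.0, 1.0]] [[-0.08427056 -0.99643863  0.0029194 ]
 [-0.97486449  0.08183886 -0.20722363]
 [ 0.20624671 -0.02030887 -0.97828924]] [-401.65128525  572.03399472 1205.46071727]
side [[395.52276375378574, 0.0, 283.09210661280656], [0.0, 395.52276375378574, 210.82106228712175], [0.0, 0.0, 1.0]] [[ 0.9867057  -0.16179796 -0.01527366]
 [-0.10475858 -0.56136407 -0.8209117 ]
 [ 0.12424775  0.8115983  -0.57085085]] [-594.84926077 -148.62088989 1225.9238045 ]
```

View pics/top0.png

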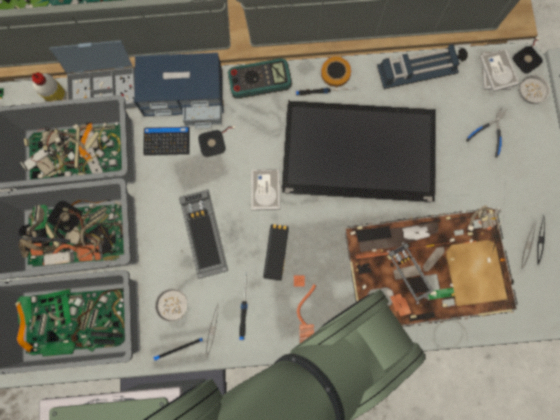

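View pics/side0.png

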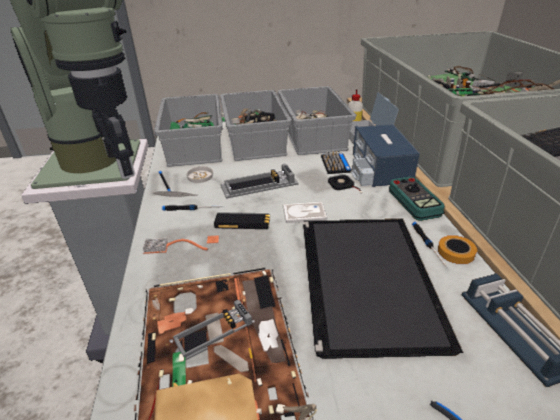

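Candidates in the top view:
- **Pack:** black bar with brass pads at (276,251). The dark blocks at (379,238) on the brown board and inside the cradle at (205,240) could be mistaken for it.
- **Cradle:** grey one at (204,235). The smaller grey frame at (410,270) on the brown board and the blue vise at (420,67) could be mistaken for it.

I'll crop in close to check.

```bash
python3 - <<'E'
import cv2,numpy as np
a=cv2.imread('pics/top0.png')
c=cv2.resize(a[180:290,170:300],None,fx=6,fy=5.4,interpolation=cv2.INTER_CUBIC)
c=cv2.resize(a[180:285,170:300],None,fx=5.7,fy=5.7,interpolation=cv2.INTER_CUBIC)
cv2.imwrite('pics/crop1.png',c)
cv2.imwrite('pics/crop2.png',cv2.resize(a[205:320,345:475],None,fx=5,fy=5,interpolation=cv2.INTER_CUBIC))
E
```

```text
(no output)
```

View pics/crop1.png

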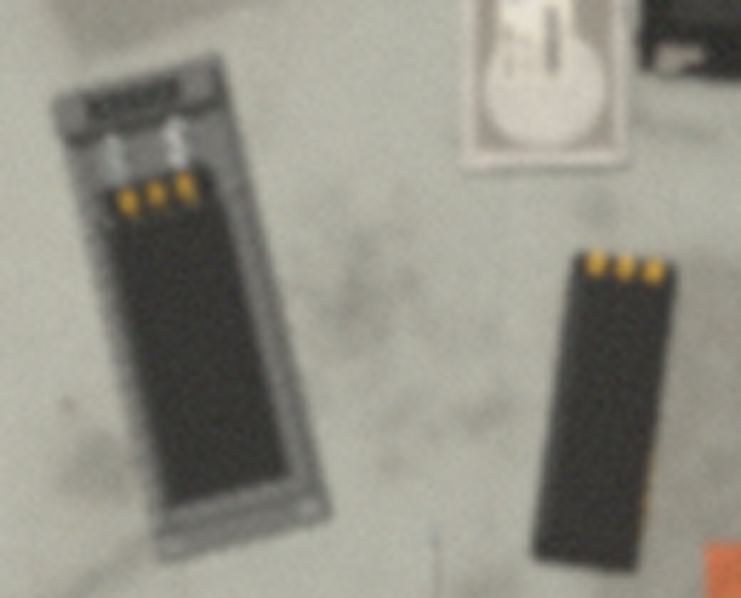

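View pics/crop2.png

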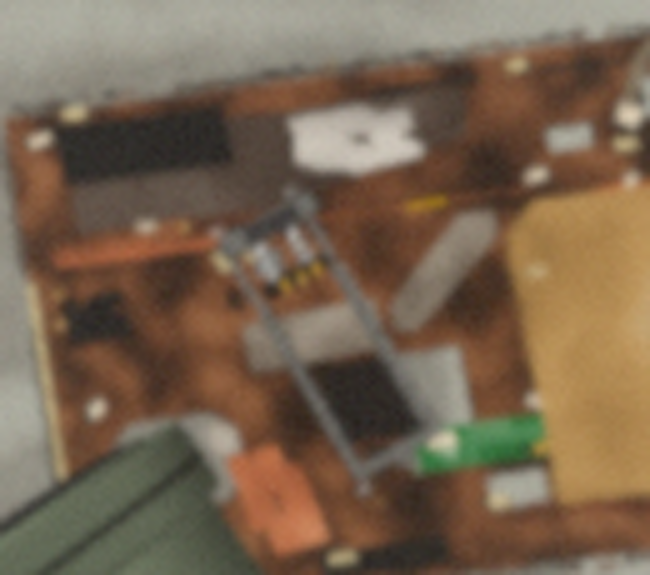

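```bash
cat > h.py <<'E'
import numpy as np,cv2
from workcell import r
def ray(c,uv,z):
    R=np.array(c['R']);t=np.array(c['t']);K=np.array(c['mtx'])
    d=R.T@np.linalg.solve(K,np.array([uv[0],uv[1],1.]));o=-R.T@t
    return (o+d*(z-o[2])/d[2])
def proj(c,X):
    p=np.array(c['mtx'])@(np.array(c['R'])@np.asarray(X,float)+np.array(c['t']));return p[:2]/p[2]
E
python3 - <<'E'
from h import *
c=r.capture('top'); a=c['image']
def cp(u,v): return ((u+.5)/5.7+170-.5,(v+.5)/5.7+180-.5)
for nm,pts,z in [('pack',[(577,255),(677,262),(637,570),(535,557)],19),('cradle front base',[(160,562),(330,520)],8),('cradle far block top',[(55,100),(215,58)],36),('lip inner(bay floor corner)',[(165,508),(288,472)],17),('carriage pads top',[(128,192),(185,178)],31),('walls',[(78,150),(235,120)],8)]:
    print(nm,[ray(c,cp(*p),z).round(1)[:2].tolist() for p in pts])
m=(a.max(2)<75).astype(np.uint8); m[:, :230]=0;m[:,300:]=0;m[:215]=0;m[285:]=0
cs,_=cv2.findContours(m,cv2.RETR_EXTERNAL,cv2.CHAIN_APPROX_NONE)
k=max(cs,key=cv2.contourArea);rc=cv2.minAreaRect(k);print(rc);print([ray(c,p,19).round(1)[:2].tolist() for p in cv2.boxPoints(rc)])
s=r.capture('side')['image']
cv2.imwrite('pics/crop3.png',cv2.resize(s[155:245,205:315],None,fx=7,fy=6.6,interpolation=cv2.INTER_CUBIC))
E
```

```text
pack [[503.2, -396.1], [496.7, -437.4], [370.8, -410.5], [379.6, -369.4]]
cradle front base [[391.5, -214.7], [402.8, -285.6]]
cradle far block top [[583.6, -185.0], [596.0, -252.3]]
lip inner(bay floor corner) [[412.5, -219.3], [423.1, -270.5]]
carriage pads top [[543.1, -212.6], [547.0, -236.5]]
walls [[567.9, -188.6], [575.3, -255.5]]
((275.7655029296875, 253.14596557617188), (16.83557891845703, 51.07493591308594), 8.47114372253418)
[[379.9, -369.9], [497.5, -396.6], [488.2, -435.5], [370.9, -408.2]]
```

View pics/crop3.png

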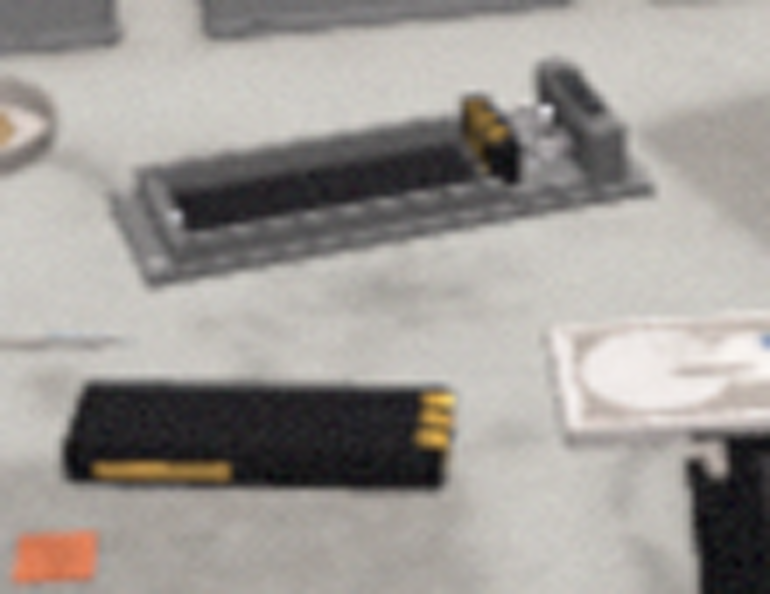

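The loose pack is at top (276,251), with its brass pads at the far end. The larger cradle is at (204,235), and the side crop shows its bay is empty. The frame on the brown board is the small decoy. I'll move above the pack.

Emit:
drive_tool(steps=[{"linear":[0.03,-0.003,0.01],"yaw":0.08},{"linear":[0.06,-0.007,0.02],"yaw":0.16},{"linear":[0.09,-0.01,0.03],"yaw":0.24},{"linear":[0.12,-0.014,0.04],"yaw":0.32},{"linear":[0.15,-0.018,0.05],"yaw":0.4},{"linear":[0.18,-0.022,0.06],"yaw":0.48},{"linear":[0.21,-0.025,0.07],"yaw":0.56},{"linear":[0.235,-0.028,0.08],"yaw":0.63},{"linear":[0.235,-0.028,0.08],"yaw":0.63},{"linear":[0.235,-0.028,0.08],"yaw":0.63},{"linear":[0.235,-0.028,0.08],"yaw":0.63}], gripper=1.0)

```text
clock: 1.3
eef_pos: [437.1, -403.9, 151.3]
tcp_rot: [0.995, -0.105, -0.0, 0.0]
ft_force: [-0.8, 0.5, -0.3]
finger_gap: 1.002
```

```bash
python3 - <<'E'
from h import *
from scipy.spatial.transform import Rotation as Ro
s=r.sense();print(s['clock'],s['eef_pos'],Ro.from_quat(s['tcp_rot']).as_matrix().round(3).tolist())
for n in('wrist','top'):
    c=r.capture(n);cv2.imwrite(f'pics/{n}1.png',c['image'])
    np.savez(f'{n}1.npz',**{k:np.array(c[k]) for k in('image','mtx','R','t')})
E
```

```text
1.3 [ 437.05976465 -403.86532265  151.31687558] [[0.978, -0.208, -0.0], [-0.208, -0.978, 0.0], [-0.0, 0.0, -1.0]]
```

View pics/wrist1.png

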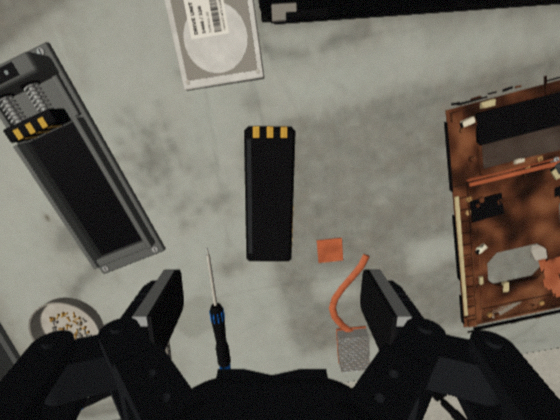

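The wrist view shows the pack centred near (269,193) and almost the whole cradle, with its lip end near (130,255). I'll measure both from this image.

```bash
python3 - <<'E'
from h import *
c=np.load('wrist1.npz');a=c['image']
cv2.imwrite('pics/w1a.png',cv2.resize(a[115:270,235:305],None,fx=3.8,fy=3.8,interpolation=cv2.INTER_CUBIC))
cv2.imwrite('pics/w1b.png',cv2.resize(a[35:280,0:175],None,fx=2.4,fy=2.4,interpolation=cv2.INTER_CUBIC))
E
```

```text
(no output)
```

View pics/w1a.png

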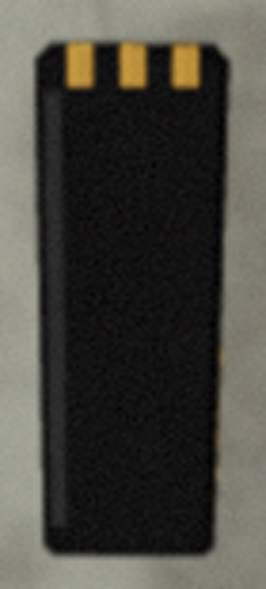

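View pics/w1b.png

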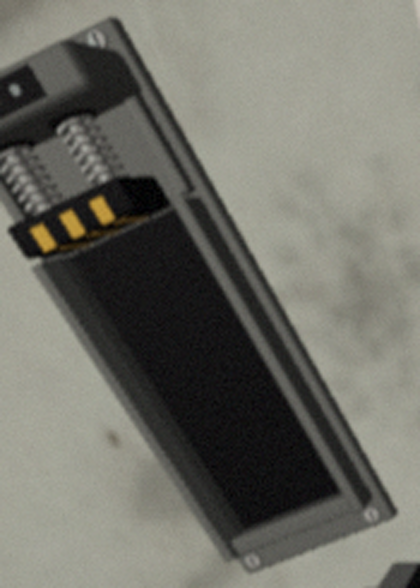

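```bash
python3 - <<'E'
from h import *
c=np.load('wrist1.npz');ct=np.load('top1.npz')
f=lambda p,k,x0,y0:((p[0]+.5)/k+x0-.5,(p[1]+.5)/k+y0-.5)
P=[ray(c,f(p,3.8,235,115),19)[:2] for p in[(35,45),(228,47),(215,553),(43,552)]]
P=np.array(P);print(P.round(1).tolist(),P.mean(0));e=(P[0]+P[1]-P[2]-P[3])/2;print('len',np.linalg.norm(e),'ang',np.arctan2(e[1],e[0]),'w',np.linalg.norm(P[0]-P[1]),np.linalg.norm(P[2]-P[3]))
g=lambda p,z:ray(c,f(p,2.4,0,35),z)[:2].round(1)
print('front base L,R',g((232,570),8),g((397,516),8))
print('far R base',g((116,18),8))
print('screws',g((252,561),8),g((372,514),8),g((96,39),8))
print('right wall outer far end top',g((205,193),19))
print('carriage top front edge?',g((45,228),31),g((100,200),31))
for p in [P.mean(0)]: print(proj(ct,[*p,19]))
# edge fits for cradle silhouette vs bench, right edge
E
```

```text
[[505.7, -393.8], [496.2, -436.3], [371.9, -409.3], [381.5, -365.7]] [ 438.85677961 -401.25368966]
len 127.25083340653313 ang -0.2180932058664888 w 43.56137866811006 44.66986962283981
front base L,R [ 394.8 -207.8] [ 404.5 -286. ]
far R base [ 604.3 -250.8]
screws [ 397.1 -218. ] [ 407.6 -275.9] [ 599.7 -241.2]
right wall outer far end top [ 542.9 -264.3]
carriage top front edge? [ 542.5 -212.9] [ 547.1 -235.4]
[275.09928666 250.95713995]
```

Emit:
drive_tool(steps=[{"linear":[0.001,-0.03,0],"yaw":-0.07},{"linear":[0.003,-0.06,0],"yaw":-0.14},{"linear":[0.004,-0.09,0],"yaw":-0.21},{"linear":[0.005,-0.12,0],"yaw":-0.28},{"linear":[0.006,-0.15,0],"yaw":-0.34},{"linear":[0.007,-0.172,0],"yaw":-0.38},{"linear":[0.007,-0.172,0],"yaw":-0.38},{"linear":[0.007,-0.172,0],"yaw":-0.38},{"linear":[0.007,-0.172,0],"yaw":-0.38}])

```text
clock: 2.3
eef_pos: [479.5, -238.3, 151.6]
tcp_rot: [0.996, 0.084, -0.0, 0.0]
ft_force: [-0.4, -0.4, 0.6]
finger_gap: 1.003
```

```bash
python3 - <<'E'
from h import *
for n in('wrist',):
    c=r.capture(n);cv2.imwrite(f'pics/{n}2.png',c['image'])
    np.savez(f'{n}2.npz',**{k:np.array(c[k]) for k in('image','mtx','R','t')})
    a=c['image'];cv2.imwrite('pics/w2.png',cv2.resize(a[80:300,170:370],None,fx=2.7,fy=2.7,interpolation=cv2.INTER_CUBIC))
E
```

```text
(no output)
```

View pics/w2.png

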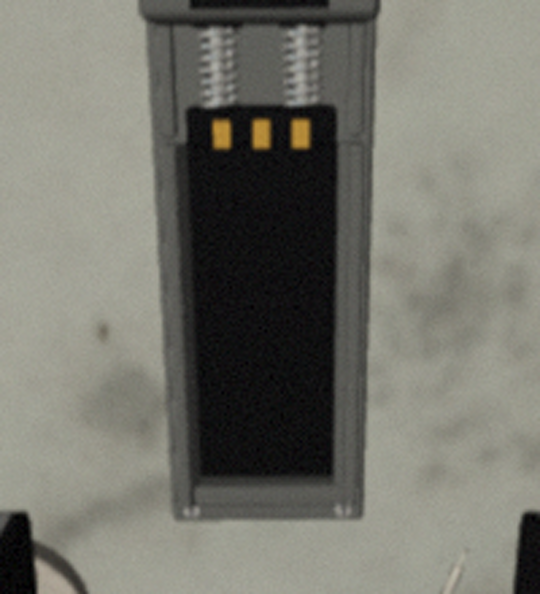

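View pics/wrist2.png

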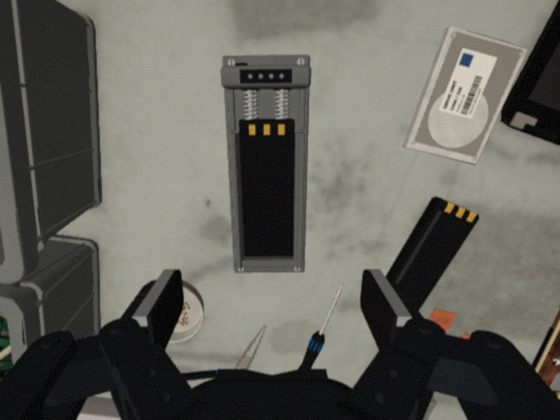

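```bash
python3 - <<'E'
from h import *
c=np.load('wrist2.npz');a=c['image']
f=lambda p:((p[0]+.5)/2.7+170-.5,(p[1]+.5)/2.7+80-.5)
cv2.imwrite('pics/w2b.png',cv2.resize(a[45:135,210:325],None,fx=6,fy=6,interpolation=cv2.INTER_CUBIC))
cv2.imwrite('pics/w2c.png',cv2.resize(a[240:280,220:320],None,fx=7,fy=7,interpolation=cv2.INTER_CUBIC))
E
```

```text
(no output)
```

View pics/w2b.png

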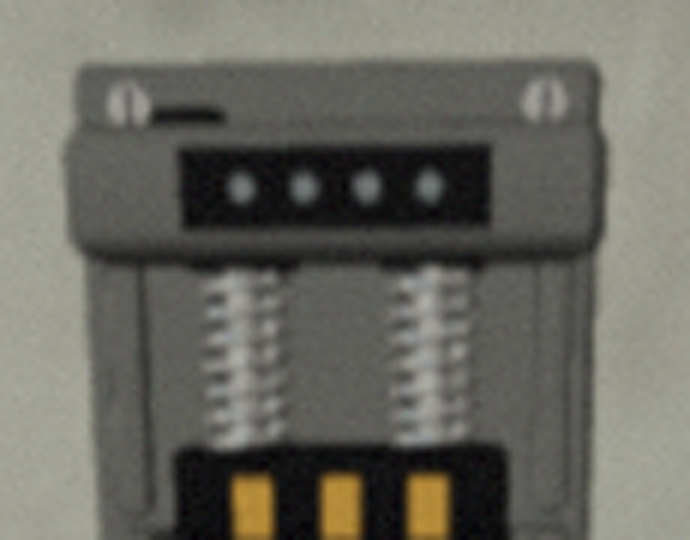

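View pics/w2c.png

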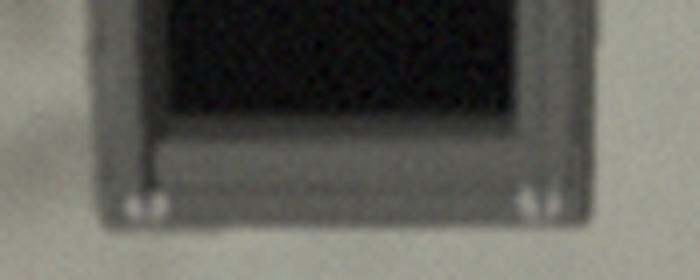

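```bash
python3 - <<'E'
from h import *
c=np.load('wrist2.npz')
b=lambda p,z:ray(c,((p[0]+.5)/6+209.5,(p[1]+.5)/6+44.5),z)[:2]
d=lambda p,z:ray(c,((p[0]+.5)/7+219.5,(p[1]+.5)/7+239.5),z)[:2]
S=[b((126,104),8.5),b((546,98),8.5),d((538,203),8.5),d((146,208),8.5)]
C=[b((78,64),8),b((600,60),8),d((590,224),6),d((103,228),6)]
for n,Q in(('screws',S),('corners',C)):
    Q=np.array(Q);m=(Q[0]+Q[1])/2;k=(Q[2]+Q[3])/2;e=m-k;w=Q[0]-Q[1];w2=Q[3]-Q[2]
    print(n,Q.round(1).tolist(),'mid',((m+k)/2).round(1),'len',np.linalg.norm(e),'ang',np.arctan2(e[1],e[0]),'crossang',np.arctan2(-w[0],w[1]),np.arctan2(-w2[0],w2[1]),np.linalg.norm(w),np.linalg.norm(w2))
    u=e/np.linalg.norm(e);print(' origin', (m+k)/2-18*u)
u=np.array([np.cos(.172),np.sin(.172)])
# block top corners, front/back
B=[b((70,140),36),b((603,135),36),b((85,248),36),b((600,245),36)];print('block',[q.round(1).tolist() for q in B])
L=[d((160,143),17),d((515,140),17)];print('lip inner top',[q.round(1).tolist() for q in L])
L=[d((170,115),8),d((515,112),8)];print('lip inner floor',[q.round(1).tolist() for q in L])
print('TCP',r.sense()['eef_pos'])
E
```

```text
screws [[589.0, -184.6], [599.5, -242.3], [407.1, -276.2], [396.6, -219.1]] mid [ 498.1 -230.6] len 195.38334946185054 ang 0.1760047696542507 crossang 0.17995512463990715 0.18121619466288647 58.64094741461272 58.005898097492135
 origin [ 480.33487455 -233.72087814]
corners [[593.0, -177.3], [605.5, -248.8], [403.6, -285.0], [390.8, -213.2]] mid [ 498.2 -231.1] len 205.2176409225222 ang 0.1765185664304024 crossang 0.17389647879041378 0.17614165188669925 72.56778701487586 72.93139420456141
 origin [ 480.50092635 -234.24785346]
block [[580.8, -182.0], [592.6, -248.6], [568.4, -185.3], [579.8, -250.8]]
lip inner top [[412.1, -219.9], [421.0, -269.5]]
lip inner floor [[412.1, -220.5], [420.9, -270.1]]
TCP [ 479.45030248 -238.22784792  151.51831966]
```

Emit:
drive_tool(steps=[{"linear":[-0.012,0.027,0.005],"yaw":0.065},{"linear":[-0.023,0.053,0.015],"yaw":0.13},{"linear":[-0.034,0.08,0.025],"yaw":0.195},{"linear":[-0.046,0.106,0.035],"yaw":0.26},{"linear":[-0.058,0.133,0.05],"yaw":0.325},{"linear":[-0.067,0.154,0.065],"yaw":0.385},{"linear":[-0.067,0.154,0.085],"yaw":0.385},{"linear":[-0.067,0.154,0.1],"yaw":0.385},{"linear":[-0.067,0.154,0.1],"yaw":0.385},{"linear":[-0.067,0.154,0.1],"yaw":0.385}])

```text
clock: 3.35
eef_pos: [439.3, -401.2, 52.0]
tcp_rot: [0.994, -0.108, 0.0, 0.0]
ft_force: [0.3, -0.6, 0.1]
finger_gap: 0.996
```

Emit:
drive_tool(steps=[{"linear":[0,0,0.015]},{"linear":[0,0,0.03]},{"linear":[0,0,0.04]},{"linear":[0,0,0.045]},{"linear":[0,0,0.045]},{"linear":[0,0,0.045]}])

```text
invalid input at $.steps[0]: expected keys linear, yaw
```

```bash
python3 - <<'E'
from h import *
for n in('wrist','side'):
    c=r.capture(n);a=c['image'];cv2.imwrite(f'pics/{n}3.png',a if n=='wrist' else cv2.resize(a[155:265,190:340],None,fx=5,fy=5,interpolation=cv2.INTER_CUBIC))
print(r.sense()['eef_pos'])
E
```

```text
[ 439.63961569 -401.39310456   52.52878446]
```

View pics/wrist3.png

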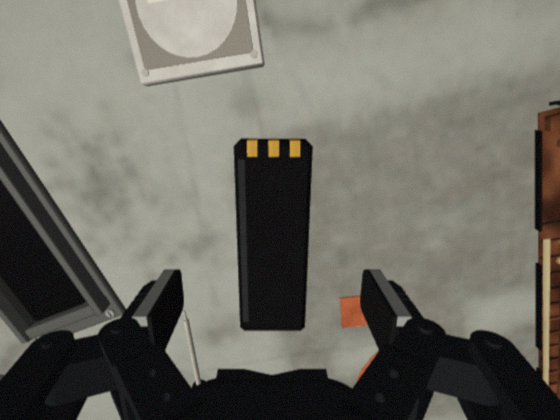

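View pics/side3.png

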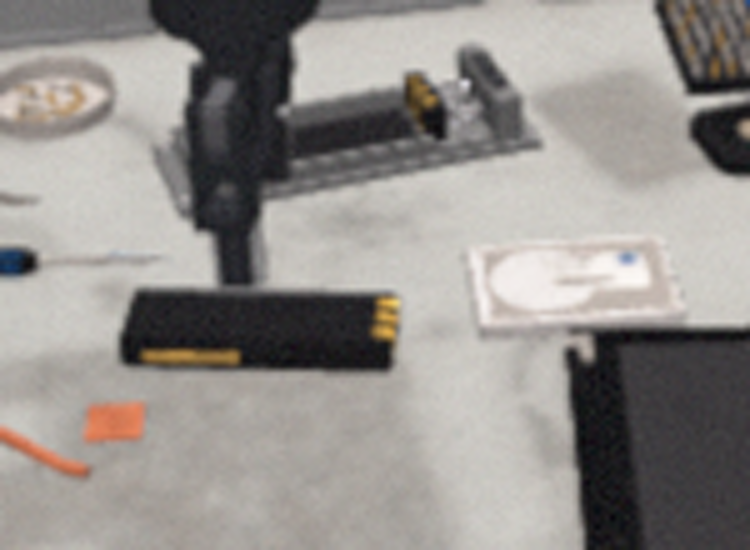

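The pack is centred between the fingers (pack axis at column 273, finger midline at 272). I'll descend.

Emit:
drive_tool(steps=[{"linear":[0,0,0.015],"yaw":0},{"linear":[0,0,0.03],"yaw":0},{"linear":[0,0,0.04],"yaw":0},{"linear":[0,0,0.045],"yaw":0},{"linear":[0,0,0.045],"yaw":0},{"linear":[0,0,0.045],"yaw":0}])

```text
clock: 4.05
eef_pos: [439.7, -401.6, 7.7]
tcp_rot: [0.994, -0.108, 0.001, 0.001]
ft_force: [0.0, -0.0, 0.1]
finger_gap: 1.0
```

Emit:
drive_tool(steps=[{"linear":[0,0,0],"yaw":0},{"linear":[0,0,0],"yaw":0},{"linear":[0,0,0],"yaw":0},{"linear":[0,0,0],"yaw":0},{"linear":[0,0,0],"yaw":0},{"linear":[0,0,0],"yaw":0},{"linear":[0,0,0],"yaw":0},{"linear":[0,0,0],"yaw":0}], gripper=0.3, squeeze=50)

```text
clock: 4.85
eef_pos: [439.8, -401.7, 8.3]
tcp_rot: [0.994, -0.108, 0.001, 0.001]
ft_force: [-1.7, 2.2, 9.4]
finger_gap: 0.512
```

```bash
python3 - <<'E'
from h import *
for n in('wrist','side'):
    c=r.capture(n);a=c['image'];cv2.imwrite(f'pics/{n}4.png',a if n=='wrist' else cv2.resize(a[155:265,190:340],None,fx=5,fy=5,interpolation=cv2.INTER_CUBIC))
s=r.sense();print(s['eef_pos'],s['ft_force'],s['finger_gap'])
E
```

```text
[ 439.84086932 -401.6543428     8.28109744] [-1.53151287  1.08394069  9.22132045] 0.5110833636180804
```

View pics/wrist4.png

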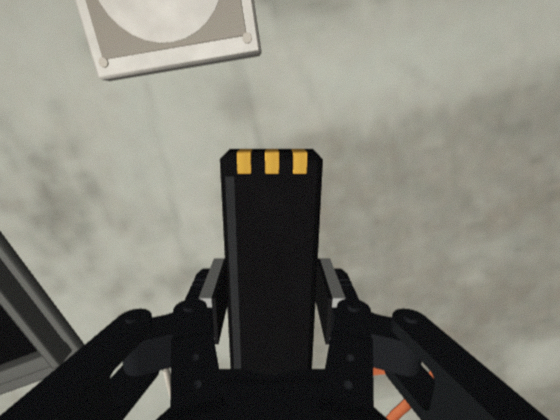

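View pics/side4.png

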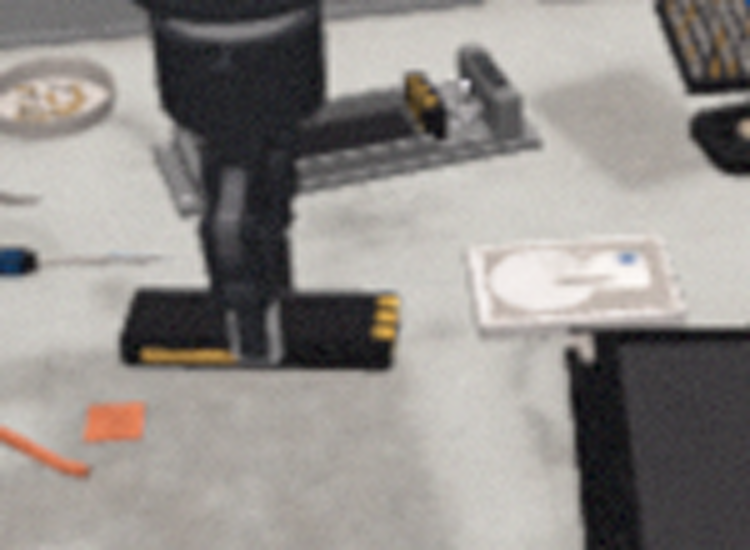

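```bash
python3 - <<'E'
from h import *
c=r.capture('side')
R=np.array(c['R']);t=np.array(c['t']);K=np.array(c['mtx']);o=-R.T@t
n=np.array([np.sin(-.2165),-np.cos(-.2165),0]) # right
n=np.array([-np.sin(.2165),-np.cos(.2165),0]); p0=np.array([439.8,-401.7,0])
for nm,v in(('tip',362),('packbottom',367),('packtopedge',346)):
  d=R.T@np.linalg.solve(K,[190+260/5-.4,155+v/5-.4,1.])
  print(nm,[(off,(o+d*((off-n@(o-p0))/(n@d))).round(1)[2]) for off in(23,28,33)])
print(r.sense()['clock'])
E
```

```text
tip [(23, np.float64(7.1)), (28, np.float64(10.9)), (33, np.float64(14.7))]
packbottom [(23, np.float64(4.1)), (28, np.float64(8.0)), (33, np.float64(11.8))]
packtopedge [(23, np.float64(16.5)), (28, np.float64(20.2)), (33, np.float64(24.0))]
5.0
```

```bash
python3 - <<'E'
from h import *
c=r.capture('wrist');a=c['image']
np.savez('wrist4.npz',**{k:np.array(c[k]) for k in('image','mtx','R','t')})
cv2.imwrite('pics/w4.png',cv2.convertScaleAbs(cv2.resize(a[240:350,185:360],None,fx=4.5,fy=4.5,interpolation=cv2.INTER_CUBIC),alpha=2))
E
```

```text
(no output)
```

View pics/w4.png

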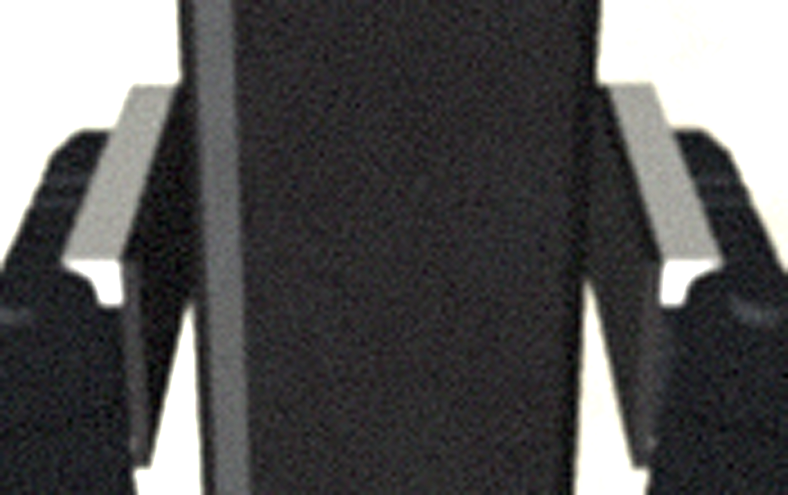

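```bash
python3 - <<'E'
from h import *
c=np.load('wrist4.npz')
R=c['R'];t=c['t'];K=c['mtx'];o=-R.T@t
an=-.2165;u=np.array([np.cos(an),np.sin(an),0]);v=np.array([-np.sin(an),np.cos(an),0]);p0=np.array([439.8,-401.7,0])
print('cam rel',u@(o-p0),v@(o-p0),o[2])
for nm,p in(('tipL in',(182,87)),('tipL out',(133,87)),('upL in',(122,260)),('tipR in',(608,87)),('tipR out',(657,87)),('upR in',(662,260))):
  uv=((p[0]+.5)/4.5+184.5,(p[1]+.5)/4.5+239.5)
  d=R.T@np.linalg.solve(K,[*uv,1.])
  print(nm,[(f,(v@(X-p0)).round(1),X[2].round(1)) for f in(9,11,13) for X in[o+d*((f-u@(o-p0))/(u@d))]])
for z in(19,): print('pack end',[((u@(X-p0)).round(1),(v@(X-p0)).round(1)) for q in((226,150),(318,150)) for X in[ray(c,q,z)]])
E
```

```text
cam rel 80.46175593440375 0.41060562245755927 151.10322278173155
tipL in [(9, np.float64(23.6), np.float64(11.9)), (11, np.float64(22.9), np.float64(15.8)), (13, np.float64(22.3), np.float64(19.7))]
tipL out [(9, np.float64(29.0), np.float64(11.9)), (11, np.float64(28.2), np.float64(15.8)), (13, np.float64(27.4), np.float64(19.7))]
upL in [(9, np.float64(24.2), np.float64(44.9)), (11, np.float64(23.5), np.float64(47.9)), (13, np.float64(22.9), np.float64(50.9))]
tipR in [(9, np.float64(-23.6), np.float64(12.0)), (11, np.float64(-22.9), np.float64(15.9)), (13, np.float64(-22.2), np.float64(19.8))]
tipR out [(9, np.float64(-29.0), np.float64(12.1)), (11, np.float64(-28.2), np.float64(15.9)), (13, np.float64(-27.4), np.float64(19.8))]
upR in [(9, np.float64(-23.5), np.float64(45.0)), (11, np.float64(-22.8), np.float64(48.0)), (13, np.float64(-22.1), np.float64(51.0))]
pack end [(np.float64(63.6), np.float64(19.6)), (np.float64(63.6), np.float64(-19.2))]
```

Pad tips are about 6 mm below the pack's top edge, which is what I want. I'll lift and check the pack stays level.

Emit:
drive_tool(steps=[{"linear":[0,0,-0.004],"yaw":0},{"linear":[0,0,-0.01],"yaw":0},{"linear":[0,0,-0.02],"yaw":0},{"linear":[0,0,-0.035],"yaw":0},{"linear":[0,0,-0.05],"yaw":0},{"linear":[0,0,-0.06],"yaw":0},{"linear":[0,0,-0.06],"yaw":0},{"linear":[0,0,-0.06],"yaw":0}], squeeze=60)

```text
clock: 5.85
eef_pos: [439.8, -401.5, 68.3]
tcp_rot: [0.994, -0.108, 0.001, 0.001]
ft_force: [-0.3, -0.6, -2.1]
finger_gap: 0.508
```

```bash
python3 - <<'E'
from h import *
for n in('wrist','side'):
    c=r.capture(n);a=c['image'];cv2.imwrite(f'pics/{n}5.png',a if n=='wrist' else cv2.resize(a[145:255,190:340],None,fx=5,fy=5,interpolation=cv2.INTER_CUBIC))
s=r.sense();print(s['eef_pos'],s['ft_force'],s['wrist_torque'],s['finger_gap'])
E
```

```text
[ 439.53762777 -401.32314595   67.7261839 ] [-0.17673047 -0.52072861 -1.34041517] [-0.038555    0.02550782 -0.00701986] 0.5095773404070046
```

View pics/wrist5.png

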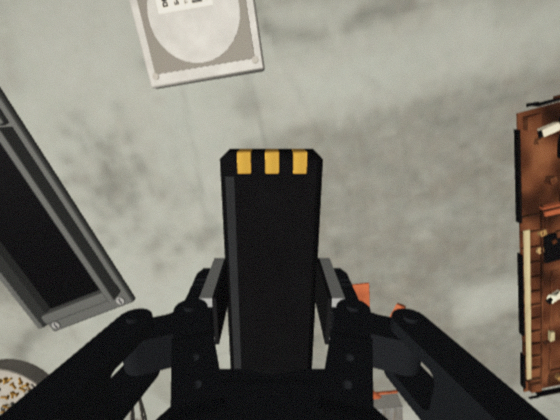

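View pics/side5.png

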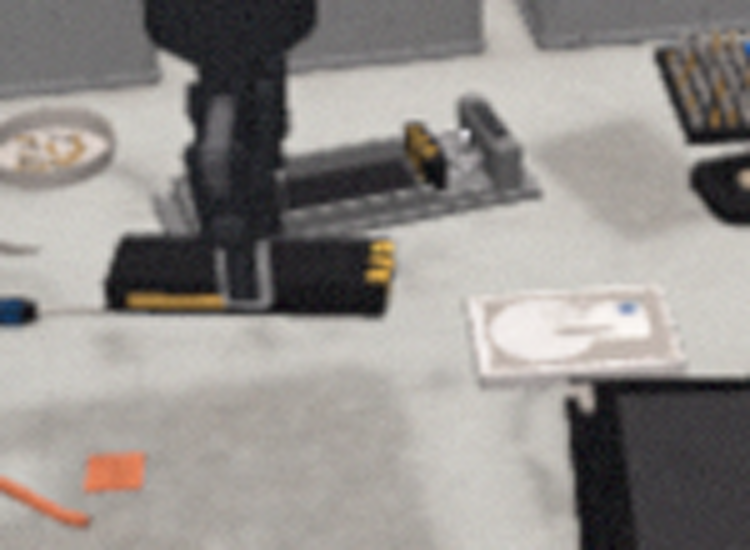

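Emit:
drive_tool(steps=[{"linear":[0,-0.01,0],"yaw":-0.02},{"linear":[-0.001,-0.03,0],"yaw":-0.07},{"linear":[-0.003,-0.06,0],"yaw":-0.14},{"linear":[-0.004,-0.09,0],"yaw":-0.21},{"linear":[-0.005,-0.12,0],"yaw":-0.28},{"linear":[-0.006,-0.145,0],"yaw":-0.34},{"linear":[-0.007,-0.16,0.005],"yaw":-0.38},{"linear":[-0.0074,-0.1677,0.01],"yaw":-0.393},{"linear":[-0.0074,-0.1677,0.013],"yaw":-0.393},{"linear":[-0.0074,-0.1677,0.013],"yaw":-0.393},{"linear":[-0.0074,-0.1677,0.013],"yaw":-0.393}])

```text
clock: 7.05
eef_pos: [468.0, -237.0, 54.5]
tcp_rot: [0.996, 0.087, 0.0, 0.001]
ft_force: [-0.2, -0.3, -2.1]
finger_gap: 0.508
```

```bash
cat > st.py <<'E'
from h import *
from scipy.spatial.transform import Rotation as Ro
def st(O=np.array([480.4,-234.0]),ang=.1765):
    s=r.sense();M=Ro.from_quat(s['tcp_rot']).as_matrix();a=np.arctan2(M[1,0],M[0,0])
    d=s['eef_pos'][:2]-O;u=np.array([np.cos(ang),np.sin(ang)]);v=np.array([-u[1],u[0]])
    F=s['ft_force']
    print('t',s['clock'],'TCP cradle x,y,z',(d@u).round(2),(d@v).round(2),s['eef_pos'][2].round(2),'dang',(a-ang).round(4),'F cradle',(F[:2]@u).round(1),(F[:2]@v).round(1),F[2].round(1),'gap',round(s['finger_gap'],3))
E
python3 - <<'E'
from st import *
for n in('wrist','top'):
    c=r.capture(n);a=c['image'];cv2.imwrite(f'pics/{n}6.png',a if n=='wrist' else cv2.resize(a[180:290,150:300],None,fx=5,fy=5,interpolation=cv2.INTER_CUBIC))
    np.savez(f'{n}6.npz',**{k:np.array(c[k]) for k in('image','mtx','R','t')})
st()
E
```

```text
t 7.15 TCP cradle x,y,z -12.55 -0.58 54.63 dang -0.0015 F cradle -0.3 -0.1 -1.4 gap 0.509
```

View pics/wrist6.png

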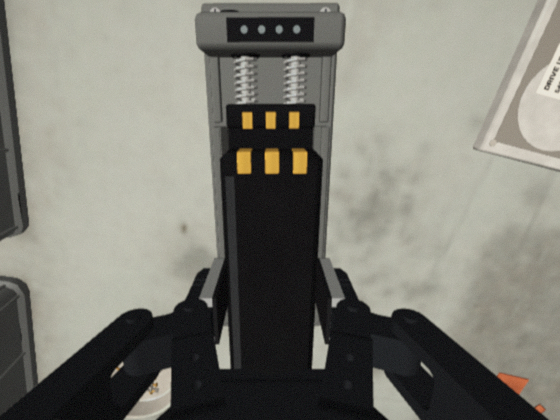

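```bash
python3 - <<'E'
from h import *
c=np.load('wrist6.npz');a=c['image'].astype(int)
m=((a[:,:,2]>150)&(a[:,:,0]<100)&(a[:,:,1]>90)).astype(np.uint8);m[200:]=0;m[:,:225]=0;m[:,325:]=0
n,l,s,ce=cv2.connectedComponentsWithStats(m)
an=.175;u=np.array([np.cos(an),np.sin(an)]);v=np.array([-u[1],u[0]]);p0=np.array([467.95,-236.9])
for i in range(1,n):
    if s[i,4]>30:
        z=31 if ce[i][1]<140 else 65.5
        X=ray(c,ce[i],z)[:2]-p0;print(ce[i].round(1),s[i,4],'fwd',(X@u).round(2),'left',(X@v).round(2))
for p in((215,113),(329,113)): pass
cv2.imwrite('pics/w6.png',cv2.resize(np.load('wrist6.npz')['image'][0:200,190:350],None,fx=3,fy=3,interpolation=cv2.INTER_CUBIC))
E
```

```text
[246.9 119.9] 154 fwd 74.73 left 12.8
[270.2 119.8] 156 fwd 74.75 left 0.83
[293.5 119.5] 158 fwd 74.88 left -11.18
[243.4 162. ] 306 fwd 58.79 left 12.16
[271.5 161.9] 316 fwd 58.79 left 0.22
[299.4 161.8] 312 fwd 58.81 left -11.65
```

View pics/w6.png

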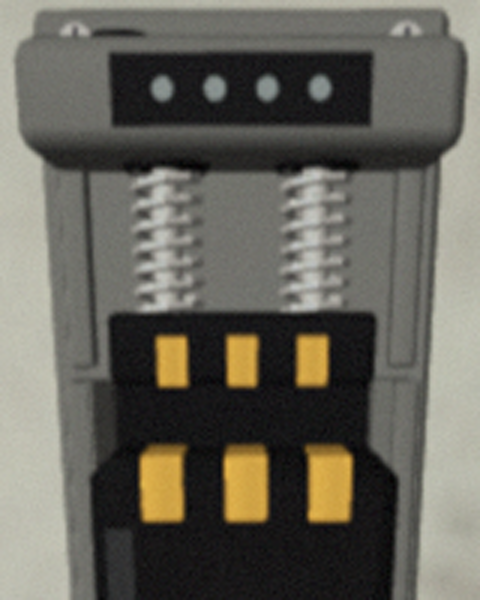

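Pack and carriage pads line up to within 0.6 mm sideways, so I'll correct that and lower until the pack is just above the walls.

Emit:
drive_tool(steps=[{"linear":[0,-0.0006,0.008],"yaw":0},{"linear":[0,-0.0006,0.016],"yaw":0},{"linear":[0,-0.0006,0.023],"yaw":0},{"linear":[0,-0.0006,0.0275],"yaw":0},{"linear":[0,-0.0006,0.0275],"yaw":0},{"linear":[0,-0.0006,0.0275],"yaw":0}])

```text
clock: 7.75
eef_pos: [468.1, -236.2, 27.1]
tcp_rot: [0.996, 0.087, 0.0, 0.001]
ft_force: [0.5, 0.5, -1.8]
finger_gap: 0.507
```

```bash
python3 - <<'E'
from st import *
for n in('side',):
    c=r.capture(n);a=c['image'];cv2.imwrite(f'pics/{n}7.png',cv2.resize(a[145:235,200:320],None,fx=6,fy=6,interpolation=cv2.INTER_CUBIC))
st()
E
```

```text
t 7.8 TCP cradle x,y,z -12.44 -0.06 27.3 dang -0.0015 F cradle -0.1 0.2 -1.7 gap 0.511
```

View pics/side7.png

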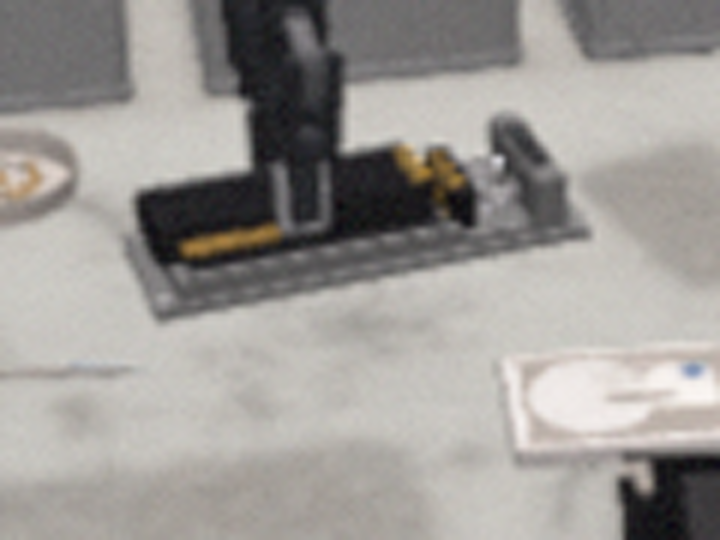

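Emit:
drive_tool(steps=[{"linear":[0.003,0,0],"yaw":0},{"linear":[0.006,0,0],"yaw":0},{"linear":[0.008,0,0],"yaw":0},{"linear":[0.01,0,0],"yaw":0},{"linear":[0.012,0,0],"yaw":0},{"linear":[0.014,0,0],"yaw":0},{"linear":[0.016,0,0],"yaw":0},{"linear":[0.0165,0,0],"yaw":0},{"linear":[0.0165,0,0],"yaw":0},{"linear":[0.0165,0,0],"yaw":0}])

```text
clock: 8.8
eef_pos: [483.8, -233.5, 27.2]
tcp_rot: [0.996, 0.087, -0.0, 0.001]
ft_force: [-5.7, -1.4, -0.2]
finger_gap: 0.505
```

```bash
python3 - <<'E'
from st import *
st()
for n in('wrist','side'):
    c=r.capture(n);a=c['image'];cv2.imwrite(f'pics/{n}8.png',a if n=='wrist' else cv2.resize(a[145:235,200:320],None,fx=6,fy=6,interpolation=cv2.INTER_CUBIC))
    np.savez(f'{n}8.npz',**{k:np.array(c[k]) for k in('image','mtx','R','t')})
E
```

```text
t 8.8 TCP cradle x,y,z 3.46 -0.09 27.23 dang -0.0017 F cradle -5.9 -0.4 -0.2 gap 0.505
```

View pics/wrist8.png

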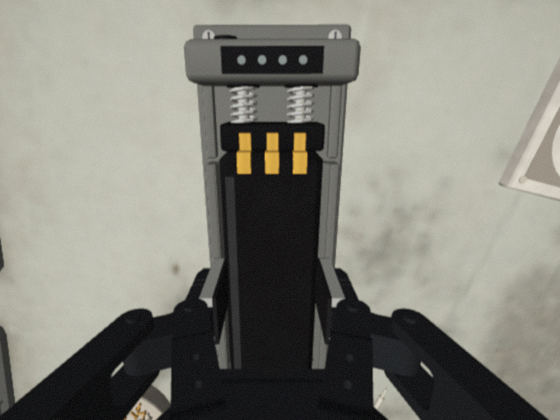

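View pics/side8.png

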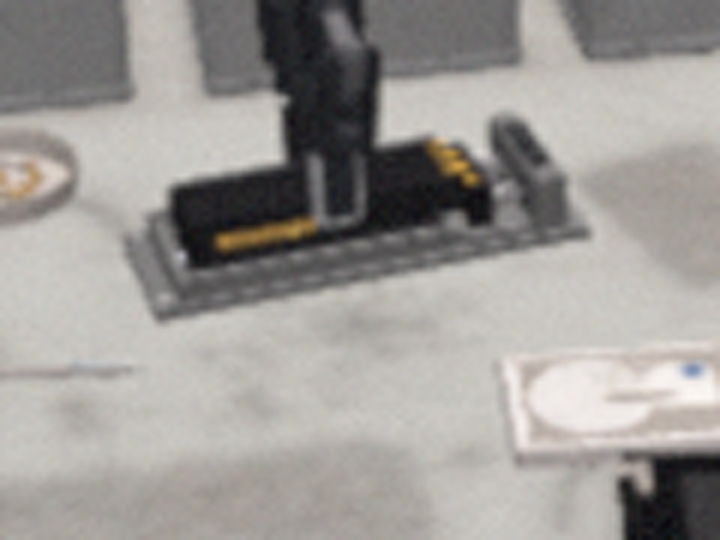

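Emit:
drive_tool(steps=[{"linear":[0.0015,0,0],"yaw":0},{"linear":[0.003,0,0],"yaw":0},{"linear":[0.003,0,0.0],"yaw":0},{"linear":[0.003,0,0.002],"yaw":0},{"linear":[0.003,0,0.004],"yaw":0},{"linear":[0.003,0,0.006],"yaw":0},{"linear":[0.003,0,0.007],"yaw":0},{"linear":[0.003,0,0.007],"yaw":0}])

```text
clock: 9.7
eef_pos: [486.0, -233.1, 20.0]
tcp_rot: [0.996, 0.087, -0.001, 0.0]
ft_force: [-6.4, -1.7, 0.7]
finger_gap: 0.509
```

```bash
python3 - <<'E'
from st import *
st()
for n in('wrist','side'):
    c=r.capture(n);a=c['image'];cv2.imwrite(f'pics/{n}9.png',a if n=='wrist' else cv2.resize(a[145:235,200:320],None,fx=6,fy=6,interpolation=cv2.INTER_CUBIC))
E
```

```text
t 9.7 TCP cradle x,y,z 5.64 -0.04 20.03 dang -0.002 F cradle -6.6 -0.5 0.7 gap 0.509
```

View pics/wrist9.png

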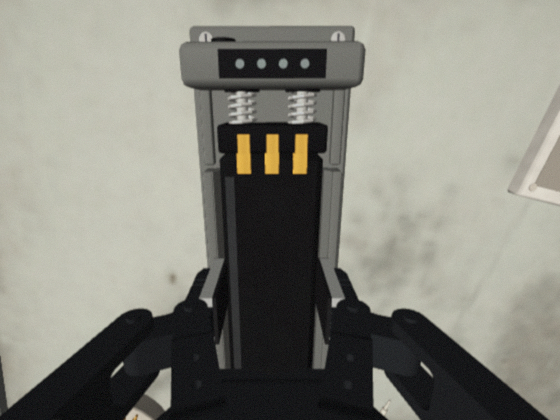

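View pics/side9.png

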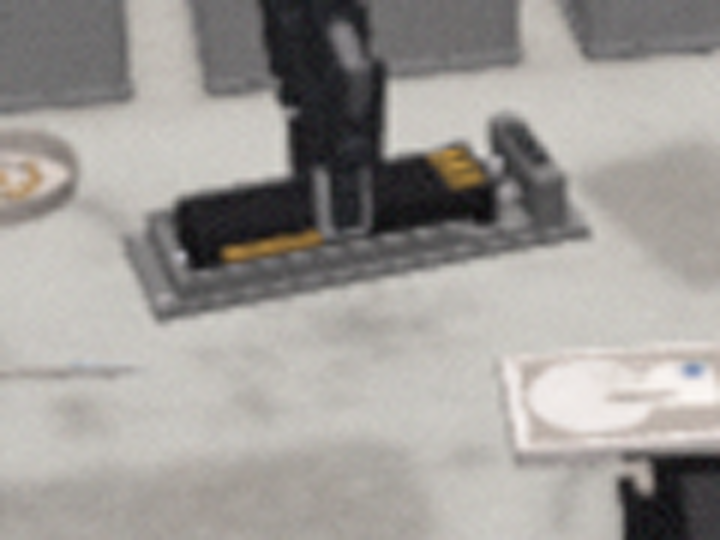

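Emit:
drive_tool(steps=[{"linear":[0,0,0.001],"yaw":0},{"linear":[0,0,0.002],"yaw":0},{"linear":[0,0,0.003],"yaw":0},{"linear":[0,0,0.003],"yaw":0}])

```text
clock: 10.2
eef_pos: [485.3, -233.2, 17.2]
tcp_rot: [0.996, 0.087, -0.002, 0.0]
ft_force: [-6.4, -1.3, 4.7]
finger_gap: 0.508
```

```bash
python3 - <<'E'
from st import *
st()
E
```

```text
t 10.2 TCP cradle x,y,z 4.96 -0.04 17.2 dang -0.0023 F cradle -6.5 -0.2 4.7 gap 0.508
```

Emit:
drive_tool(steps=[{"linear":[0.0005,0,0.001],"yaw":0},{"linear":[0.0005,0,0.0015],"yaw":0},{"linear":[0.0005,0,0.0015],"yaw":0}])

```text
clock: 10.5
eef_pos: [485.4, -233.2, 16.9]
tcp_rot: [0.996, 0.087, -0.002, 0.0]
ft_force: [-12.1, 2.0, 29.8]
finger_gap: 0.509
```

```bash
python3 - <<'E'
from st import *
st()
for n in('wrist','side'):
    c=r.capture(n);a=c['image'];cv2.imwrite(f'pics/{n}10.png',a if n=='wrist' else cv2.resize(a[145:235,200:320],None,fx=6,fy=6,interpolation=cv2.INTER_CUBIC))
E
```

```text
t 10.5 TCP cradle x,y,z 5.01 -0.11 16.87 dang -0.0025 F cradle -11.5 4.1 29.8 gap 0.509
```

View pics/side10.png

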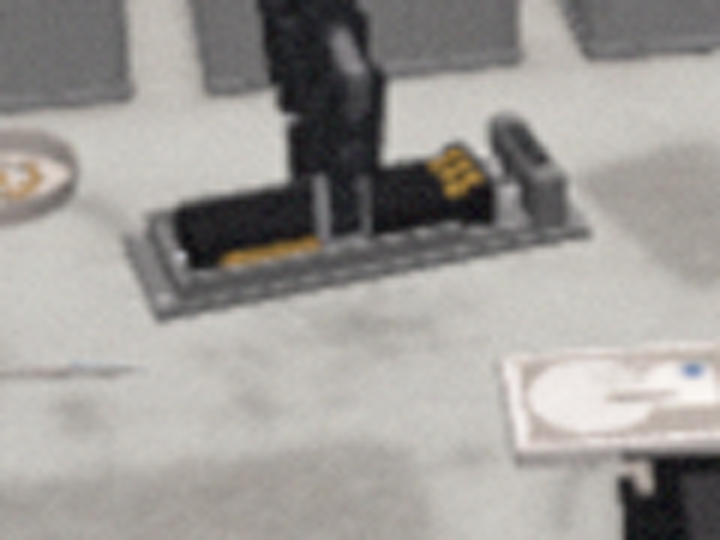

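Vertical contact is firm at a pack bottom of about 8.6 mm (floor is at 8). I'll ease off and back the tail gently toward the lip, then release.

Emit:
drive_tool(steps=[{"linear":[0,0,-0.001],"yaw":0},{"linear":[-0.001,0,-0.001],"yaw":0},{"linear":[-0.002,0,-0.001],"yaw":0},{"linear":[-0.003,0,-0.001],"yaw":0},{"linear":[-0.004,0,-0.001],"yaw":0},{"linear":[-0.004,0,-0.001],"yaw":0}])

```text
clock: 11.2
eef_pos: [482.6, -233.6, 18.0]
tcp_rot: [0.996, 0.087, -0.001, 0.0]
ft_force: [5.2, 1.7, -4.9]
finger_gap: 0.507
```

```bash
python3 - <<'E'
from st import *
st()
c=r.capture('wrist');cv2.imwrite('pics/wrist11.png',c['image'])
E
```

```text
t 11.2 TCP cradle x,y,z 2.19 0.01 18.0 dang -0.0019 F cradle 5.4 0.7 -4.9 gap 0.507
```

View pics/wrist11.png

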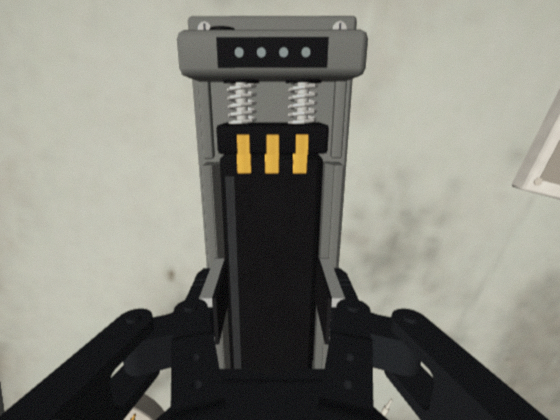

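The tail is now bearing on the lip: force along x went from -6.5 to +5.4 N. I'll release and raise.

Emit:
drive_tool(steps=[{"linear":[0,0,0],"yaw":0},{"linear":[0,0,0],"yaw":0},{"linear":[0,0,0],"yaw":0},{"linear":[0,0,0],"yaw":0},{"linear":[0,0,-0.005],"yaw":0},{"linear":[0,0,-0.02],"yaw":0},{"linear":[0,0,-0.04],"yaw":0},{"linear":[0,0,-0.06],"yaw":0},{"linear":[0,0,-0.07],"yaw":0},{"linear":[0,0,-0.07],"yaw":0}], gripper=0.9)

```text
clock: 12.25
eef_pos: [483.2, -233.8, 89.1]
tcp_rot: [0.996, 0.087, -0.0, 0.001]
ft_force: [-0.8, -0.3, 0.2]
finger_gap: 0.902
```

```bash
python3 - <<'E'
from st import *
st()
for n in('wrist','side'):
    c=r.capture(n);a=c['image'];cv2.imwrite(f'pics/{n}12.png',a if n=='wrist' else cv2.resize(a[145:235,200:320],None,fx=6,fy=6,interpolation=cv2.INTER_CUBIC))
    np.savez(f'{n}12.npz',**{k:np.array(c[k]) for k in('image','mtx','R','t')})
E
```

```text
t 12.25 TCP cradle x,y,z 2.76 -0.24 89.05 dang -0.0019 F cradle -0.8 -0.2 0.2 gap 0.902
```

View pics/wrist12.png

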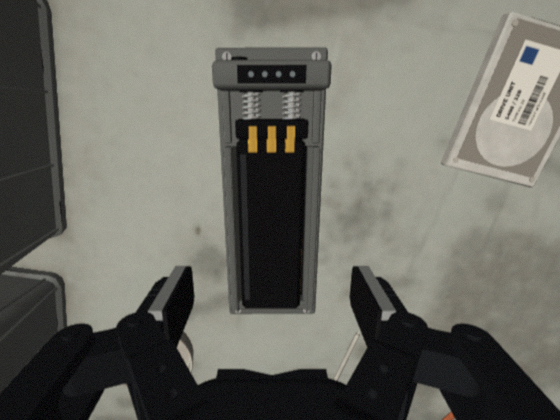

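View pics/side12.png

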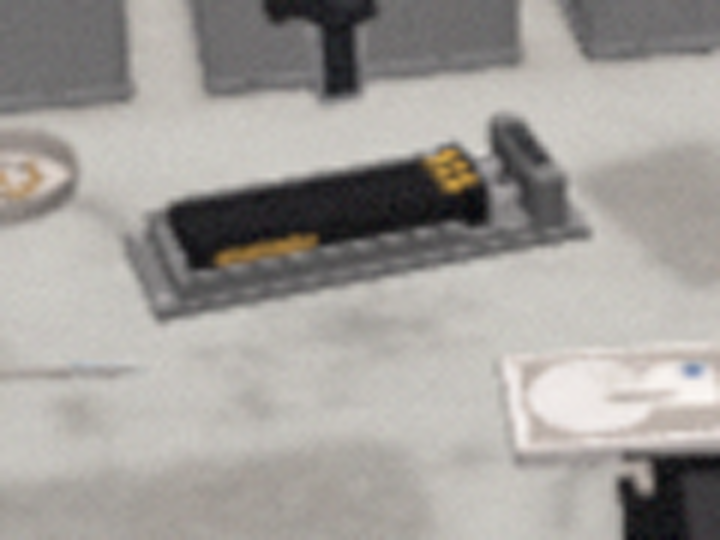

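It looks seated. I'll press the tail end down with shut fingers to confirm and complete it (seated top should be at z = 27).

Emit:
drive_tool(steps=[{"linear":[-0.01,0,0],"yaw":0},{"linear":[-0.025,0,0],"yaw":0},{"linear":[-0.04,0,0.01],"yaw":0},{"linear":[-0.048,0,0.02],"yaw":0},{"linear":[-0.048,0,0.03],"yaw":0},{"linear":[-0.048,0,0.04],"yaw":0},{"linear":[-0.048,0,0.05],"yaw":0},{"linear":[-0.048,0,0.055],"yaw":0},{"linear":[-0.048,0,0.055],"yaw":0},{"linear":[-0.048,0,0.055],"yaw":0}], gripper=0.0)

```text
clock: 13.35
eef_pos: [435.3, -241.8, 32.7]
tcp_rot: [0.996, 0.087, -0.001, 0.0]
ft_force: [-0.6, -0.7, 0.0]
finger_gap: 0.003
```

Emit:
drive_tool(steps=[{"linear":[0,0,0.002],"yaw":0},{"linear":[0,0,0.004],"yaw":0},{"linear":[0,0,0.006],"yaw":0},{"linear":[0,0,0.007],"yaw":0},{"linear":[0,0,0.007],"yaw":0}])

```text
clock: 13.85
eef_pos: [435.7, -242.0, 26.9]
tcp_rot: [0.996, 0.087, -0.0, 0.001]
ft_force: [-3.2, 3.0, 33.6]
finger_gap: -0.001
```

```bash
python3 - <<'E'
from st import *
st()
E
```

```text
t 13.85 TCP cradle x,y,z -45.44 0.02 26.92 dang -0.0017 F cradle -2.6 3.5 33.6 gap -0.001
```

Hard stop at z = 26.9, where 27 is seated flat. I'll retreat and take the last look.

Emit:
drive_tool(steps=[{"linear":[0,0,-0.002],"yaw":0},{"linear":[0,0,-0.01],"yaw":0},{"linear":[0,0,-0.03],"yaw":0},{"linear":[0.01,0,-0.06],"yaw":0},{"linear":[0.025,0,-0.09],"yaw":0},{"linear":[0.045,0,-0.12],"yaw":0},{"linear":[0.045,0,-0.12],"yaw":0},{"linear":[0.045,0,-0.12],"yaw":0},{"linear":[0.045,0,-0.12],"yaw":0},{"linear":[0.045,0,-0.12],"yaw":0}], gripper=0.9)

```text
clock: 14.85
eef_pos: [479.3, -234.0, 146.2]
tcp_rot: [0.996, 0.087, -0.001, 0.0]
ft_force: [-0.5, 0.5, -0.2]
finger_gap: 0.899
```

```bash
python3 - <<'E'
from st import *
st()
for n in('wrist','side'):
    c=r.capture(n);a=c['image'];cv2.imwrite(f'pics/{n}13.png',cv2.resize(a[40:290,180:370],None,fx=2.3,fy=2.3,interpolation=cv2.INTER_CUBIC) if n=='wrist' else cv2.resize(a[145:235,200:320],None,fx=6,fy=6,interpolation=cv2.INTER_CUBIC))
    if n=='wrist':
        np.savez('wrist13.npz',**{k:np.array(c[k]) for k in('image','mtx','R','t')})
E
```

```text
t 14.85 TCP cradle x,y,z -1.08 0.17 146.22 dang -0.0023 F cradle -0.4 0.5 -0.2 gap 0.899
```

View pics/wrist13.png

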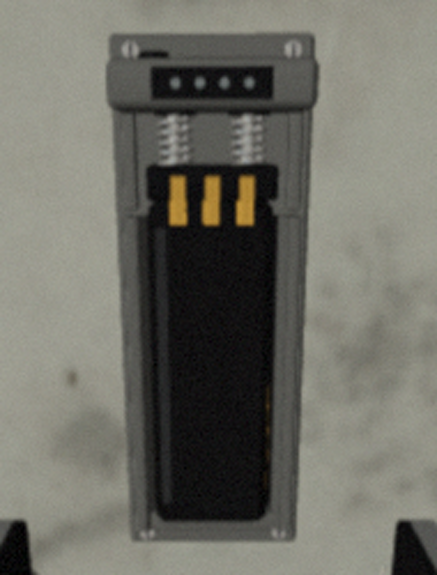

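View pics/side13.png

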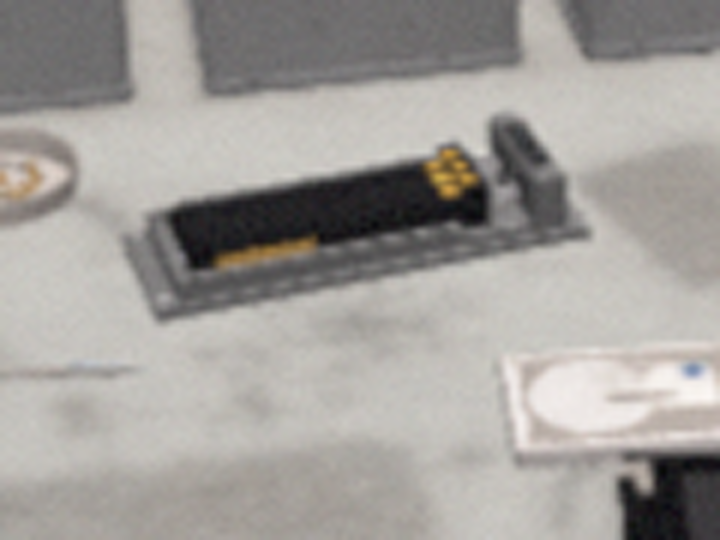

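The tail is inside the lip and the carriage is pushed back. For certainty I'll also touch the contact end from above.

Emit:
drive_tool(steps=[{"linear":[0.015,0,0.02],"yaw":0},{"linear":[0.03,0,0.04],"yaw":0},{"linear":[0.04,0,0.06],"yaw":0},{"linear":[0.04,0,0.08],"yaw":0},{"linear":[0.04,0,0.1],"yaw":0},{"linear":[0.04,0,0.112],"yaw":0},{"linear":[0.04,0,0.112],"yaw":0},{"linear":[0.04,0,0.112],"yaw":0}], gripper=0.0)

```text
clock: 15.75
eef_pos: [518.9, -227.4, 34.8]
tcp_rot: [0.996, 0.087, -0.001, 0.001]
ft_force: [0.1, -0.4, 0.9]
finger_gap: 0.002
```

Emit:
drive_tool(steps=[{"linear":[0,0,0.002],"yaw":0},{"linear":[0,0,0.004],"yaw":0},{"linear":[0,0,0.006],"yaw":0},{"linear":[0,0,0.0075],"yaw":0},{"linear":[0,0,0.0075],"yaw":0}])

```text
clock: 16.25
eef_pos: [518.9, -227.4, 27.2]
tcp_rot: [0.996, 0.087, -0.001, 0.001]
ft_force: [0.9, -0.6, 0.2]
finger_gap: 0.002
```

Emit:
drive_tool(steps=[{"linear":[0,0,-0.002],"yaw":0},{"linear":[0,0,-0.01],"yaw":0},{"linear":[0,0,-0.03],"yaw":0},{"linear":[-0.01,0,-0.06],"yaw":0},{"linear":[-0.025,0,-0.09],"yaw":0},{"linear":[-0.04,0,-0.12],"yaw":0},{"linear":[-0.04,0,-0.12],"yaw":0},{"linear":[-0.04,0,-0.12],"yaw":0},{"linear":[-0.04,0,-0.12],"yaw":0}])

```text
clock: 17.15
eef_pos: [479.7, -233.9, 146.8]
tcp_rot: [0.996, 0.087, -0.001, 0.0]
ft_force: [0.1, -0.1, -0.3]
finger_gap: 0.001
```

```bash
python3 - <<'E'
from st import *
st()
c=r.capture('wrist');cv2.imwrite('pics/wrist14.png',c['image'])
c=r.capture('top');cv2.imwrite('pics/top14.png',c['image'])
E
```

```text
t 17.15 TCP cradle x,y,z -0.65 0.22 146.8 dang -0.0021 F cradle 0.0 -0.1 -0.3 gap 0.001
```

View pics/wrist14.png

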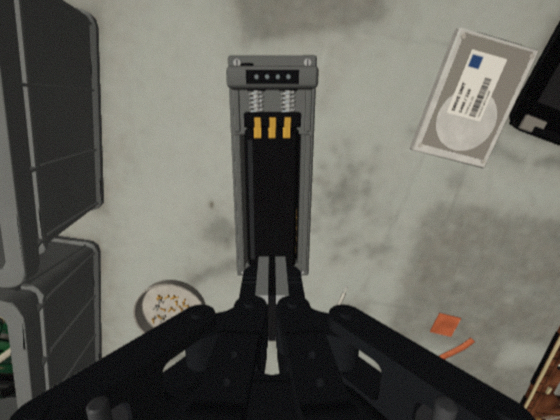

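View pics/top14.png

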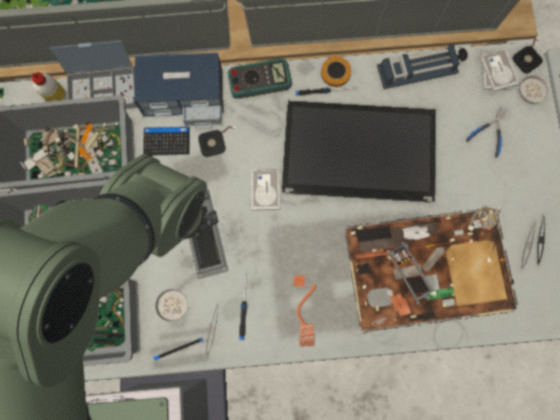

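At the contact end the fingers reached z = 27.2 without touching anything, so that end isn't held up. The other parts haven't moved, so I'm handing the job in.

```bash
python3 -c "
from workcell import r
print(r.finish_job())"
```

```text
the job is handed in; nothing more can be done
None
```

The battery pack is in the larger grey cradle, lying flat between carriage and lip. I handed the job in at about 17 s of the 51 s allowed.

**What I did:** I gripped the pack across its width, high enough for the fingers to stay clear of the walls. I held it level with its contact end against the carriage and pushed the springs back about 10–12 mm. Then I lowered it behind the lip, eased it back until its tail bore on the lip, released it, and pressed the tail down with shut fingers. The pack was level throughout, rather than tilted in tail-up as the task describes.

**Last checks:**
- **Tail:** it stopped firmly at z = 26.9 mm under 34 N; a seated pack's top is at 27 mm.
- **Contact end:** the fingers went down to z = 27.2 mm without touching it, so it is not held up. They stopped just short of contact, so I did not press that end itself.
- **Pictures:** the wrist and side views taken after the tail press show the tail inside the lip, the springs compressed and the brass pads lined up. In the final top view the other parts are where they started.
- **Forces:** the highest I read was 34 N, at the fingertips. Lowering the pack in the grip reached 30 N; I could not tell whether that was the bay floor or the wall tops.

No check failed or disagreed.

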